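# Set and lock the lamp supply's selector

### The arm

A 6-joint arm with a two-finger parallel gripper is mounted at the origin on the work surface. World frame = base frame: x ahead of the robot, y to its left, z up, the work surface at z = 0. Lengths are in m, angles in rad, forces in N, time in s.
With the tool pointing down it reaches from about 0.35 to 0.775 m from the base axis. Payload 7.3 kg.
Tool frame: the origin (TCP) lies at the very end of the fingers, on their centre line; the grasp point (between the pads) lies 19 mm behind it; z points along the fingers, y is the direction in which the jaws open and shut (so a half turn about z gives the same grasp; the last joint's range is limited). The gripper opens to 92 mm and grips with 3 to 60 N. Pads are 19 mm wide; open, the fingers measure 130 mm over their backs; the gripper's body (75 mm by 190 mm) begins 47 mm behind the grasp point.
Start: joints at [1.052, 0.342, 1.524, -0, 1.275, -0.146], TCP at [0.191, 0.489, 0.227] pointing down, gripper open.
Joint ranges: [-2.53, 2.53], [-0.77, 2.02], [0.04, 2.7], [-1, 4.14], [0.28, 2.66], [-3.11, 3.11]. Speed limits (rad/s): [2.57, 2.57, 3.14, 3.14, 3.14, 3.14].

### API

Orientations are given as [roll, pitch, yaw] about the fixed x, y, z axes, in that order (R = Rz(yaw) Ry(pitch) Rx(roll)).
In Python, from cell import robot gives the robot as it stands.
- The arm moves only by the shell command python3 -m pendant 'ROWS' [OPENING] [FORCE]. ROWS is JSON, a list of rows, each a list of 2 entries, a list of its own where there are three numbers: the shift along the tool's x, y, z in mm, then the turn about the tool's z in degrees. In form: [[[x, y, z], turn], ...]. A call has 1 to 10 rows; each row is the pose to reach, as a shift and turn from the pose measured when the call began, along the tool's axes at that moment; what a row does not reach only later rows make up. A row lasts 1/12 s, in which the tool goes at most 41.7 mm and 7.16 degrees, less where a joint would pass 70% of its speed; a pose out of reach is approached as far as the arm can. A call with a gripper value outside its range is refused whole. OPENING is the opening, from 0 (shut) to 1 (fully open), set as the call begins (- or left out, the last holds). The fingers move at their own pace and stop on an object; FORCE is the grip in N (left out, the last holds). Time passes only in rows, so rows that repeat a pose let the fingers close. It gives the time, the measured TCP pose, the force and the opening at its end, in the units of the state.
- robot.observe(): the state, without advancing time (a new reading comes with each control period).
- robot.read_camera(name): name is "scene" or "top" or "wrist"; returns the picture (400x640x3 uint8, red, green, blue); there is no depth.
- robot.calibration(name): a dict with "vfov" (degrees; the focal length in pixels is half the picture's height over the tangent of half this angle, whatever the lens; pixels are square), "cx", "cy" (the principal point, pixels), "rvec" (rotation vector, rad) and "tvec" (3), from world to camera coordinates, as OpenCV has them. Camera axes: x right, y down, z forward; pixel columns grow to the right and rows downward; lengths in m; the calibration is good to about 2 mm. A picture is of the moment at which its call begins: read the wrist's pose just before it. calibration takes no time and is no camera call; for the wrist camera it gives the pose at the moment of the call.
- robot.hand_in(): hands the job in, once; it reports no verdict.
Trained networks look in the newest picture that a camera, given by its name, has taken for a name from the list of things; names that differ only in an ending like _2 or _b are one class to them, and where a whole thing is asked for, a point or a joint stands for the part that bears it (a point fixed in the world has none). Each returns a list of dicts, best first, with "p" (0 to 1); they miss things now and then, are a little off and sometimes report something else, mostly with a low value. They report only what shows in the picture. A call takes as long as a camera call.
- robot.find_in(camera, query): "xy" ([column, row] as shares, 0 to 1, of the picture: columns of its width, rows of its height, amid what is visible of it).
The state is a dict: "time": time; "qpos": joint angles; "qvel": joint speeds; "joint_efforts": joint torques, N m; "tool_pos": TCP position; "tool_rot": TCP orientation; "contact_force": force on the tool from outside, world axes, zero at the start; "torque": the same for the moment, N m; "opening": finger opening in m.
Only numpy, scipy, OpenCV 4.12 (cv2) and the standard library are available. Lean on these libraries where they do the work, as an engineer would, in place of code of your own. Each camera call takes 0.05 s, during which the arm holds its last target.

### The job

Set the low-voltage supply for the microscope class: turn its black selector clockwise until the white pointer stands at the yellow mark, feel for the catch close to the mark, and pull the selector fully outward so that it locks there. Let go of it, leave the yellow mark where it is and disturb nothing around the supply.

Things in the scene. Friction and masses are not known exactly. Their poses are not given: they have to be found in the camera images.
- selector_axis (a point): Supply: blue case, 240 x 260 mm, fixed, with a white panel sloping 20 degrees down towards its front (the robot's side). Point on the selector's axis at the panel's surface, 100 mm above the bench. z: straight out of the panel (the pull direction); x up the slope; y along the panel, left as seen from the robot. Clear around but for the ring and four 18 mm posts 105 mm up the slope.
- selector_grip (a point): Point on the axis in the black selector's straight bar handle, 35 mm out from the panel when pushed in. Bar 84 mm long, 14 mm wide, from 14 to 46 mm out from the panel; under it a round skirt, radius 22 mm, 6 to 14 mm out. The frame turns with the selector: x along the bar towards its pointer end, z out of the panel.
- selector_pointer (a point): Top of the pointer end of the bar, on its white line, 40 mm from the axis and 46 mm out from the panel when pushed in.
- preset_mark (a point): Yellow mark on the flat aluminium ring (radius 66 mm, 4 mm high) that lies on the panel round the selector; 58 mm from the axis, 5 mm out from the panel. x points radially outward. The ring is very stiff and must stay as it is.
- selector (a joint): Turn of the selector in rad, 0 to 5.06, growing clockwise as seen from outside. The pointer's direction, as an angle from selector_axis x towards its y, is 2.53 minus this value. Turning takes about 0.12 N m and it stays where it is left.
- preset (a joint): Angle of the yellow mark, counted just as joint selector: the pointer stands at the mark when both values are equal.
- pull (a joint): Selector pulled out along its axis, m: 0 in, 0.016 fully out; stays where left. A hidden catch, new each start, lets it out at one place only, within 0.18 rad (10 degrees) either side of the mark: within about 0.04 rad of that place it comes out at about 4 N, elsewhere it stops hard after 1 to 2 mm. Once out it cannot turn, and a red collar shows on its shaft.
- beaker: Glass beaker, 70 mm wide, 90 mm high, beside the supply; origin under its centre. Not to be disturbed.
- slide_box: Orange slide box with white lid, 100 x 80 x 40 mm, at the other side of the supply; origin under its centre. Not to be disturbed.
- petri_dish: Clear dish, 90 mm wide, 16 mm high, behind the supply; origin under its centre. Not to be disturbed.
- reagent_bottle: Amber bottle, 60 mm wide, 140 mm high, near the supply's rear right corner as seen from the robot; origin under its centre. Not to be disturbed.

How it is judged:
On the way, in this order (a step that is already met when the one before it is completed fails the run):
1. the selector, still pushed in, has been turned to the yellow mark (within about 15 degrees) (y of selector_pointer in the frame of preset_mark between -0.0105 and 0.0105 m and x of selector_pointer in the frame of preset_mark above -0.035 m and value of joint pull below 0.005 m), for 0.02 s.
2. the selector is pulled out into its lock (value of joint pull above 0.012 m), for 0.2 s.
At the end, for the whole second after the job is handed in: The selector is pulled out by more than 12 of its 16 mm, locked with its pointer within about 15 degrees of the yellow mark, and let go (y of selector_pointer in the frame of preset_mark between -0.0105 and 0.0105 m and x of selector_pointer in the frame of preset_mark above -0.035 m and value of joint pull above 0.012 m and contact force between each of the arm, the fingers and selector below 0.1 N); the robot touches nothing.
It fails at once if the yellow mark is shifted by more than 5 mm (distance of preset_mark from where it was at the start of the episode above 0.005 m).
It fails at once if a bystander (beaker, slide box, dish or bottle) is moved by more than 30 mm (distance of any of beaker, slide_box, petri_dish, reagent_bottle from where it was at the start of the episode above 0.03 m).
It also fails if it takes over 58 s, if anything falls off the work surface, if the arm or the gripper's body presses on something with over 40 N, if the wrist force passes 120 N, or if a joint passes its speed limit or range.

## Working session

There is one attempt and no reset: what is moved stays moved. The work goes in short steps, Python scripts to look and compute and a shell command to move; the robot and the scene stay as the last step left them, time stands still between calls to the robot, and variables do not carry over. Pictures are saved under pics/ and viewed, and the job is handed in when it is done.

```bash
ls; mkdir -p pics; python3 - <<'E'
from cell import robot
import cv2
print(robot.observe())
for c in ["scene","top","wrist"]:
    im=robot.read_camera(c); cv2.imwrite(f"pics/a_{c}.png",im[:,:,::-1])
    print(c,robot.calibration(c))
    for q in ["selector_pointer","preset_mark","selector_grip","selector_axis"]:
        print(q,robot.find_in(c,q)[:2])
E
```

```text
pics
{'time': 0.0, 'qpos': array([ 1.05200348e+00,  3.42765883e-01,  1.52502813e+00, -2.40900351e-05,
        1.27539668e+00, -1.45990386e-01]), 'qvel': array([ 0.00083841, -0.00065777, -0.00019668, -0.00221808,  0.00164176,
       -0.00219419]), 'joint_efforts': array([ 4.14915803e-04, -4.31251752e+01, -2.44209212e+01,  7.19240773e-02,
        5.60950523e-02, -1.06978807e-04]), 'tool_pos': array([0.19099353, 0.48858255, 0.22601869]), 'tool_rot': array([-3.14000826e+00, -2.09679782e-04,  2.76879705e+00]), 'contact_force': array([ 0.26489231,  0.4674624 , -0.09966711]), 'torque': array([ 0.0398434 ,  0.02739283, -0.05943266]), 'opening': 0.0917784522270627}
scene {'vfov': 57.7352342500495, 'cx': 320.4877192172332, 'cy': 200.56206562754576, 'rvec': array([ 0.81720204,  2.46046236, -1.16809026]), 'tvec': array([ 0.48153416, -0.18143518,  1.3058399 ])}
selector_pointer [{'xy': [0.5433, 0.455], 'p': 0.84}]
preset_mark [{'xy': [0.5325, 0.4745], 'p': 0.77}]
selector_grip [{'xy': [0.5345, 0.4535], 'p': 0.59}]
selector_axis [{'xy': [0.5366, 0.469], 'p': 0.85}, {'xy': [0.6325, 0.5653], 'p': 0.2}]
top {'vfov': 47.67912766132291, 'cx': 318.4835919162202, 'cy': 201.8279447497413, 'rvec': array([ 2.14534086, -2.19900557,  0.05074342]), 'tvec': array([0.05527011, 0.65020373, 1.01377611])}
selector_pointer [{'xy': [0.4987, 0.6048], 'p': 0.59}]
preset_mark [{'xy': [0.4991, 0.5785], 'p': 0.72}]
selector_grip []
selector_axis [{'xy': [0.4969, 0.5952], 'p': 0.65}]
wrist {'vfov': 68.70366415244412, 'cx': 322.7182729201437, 'cy': 203.1331335362748, 'rvec': array([-2.40795796, -1.64396763, -0.21877081]), 'tvec': array([-0.52524164, -0.03384122,  0.38884846])}
selector_pointer []
preset_mark []
selector_grip []
selector_axis []
```

View pics/a_scene.png

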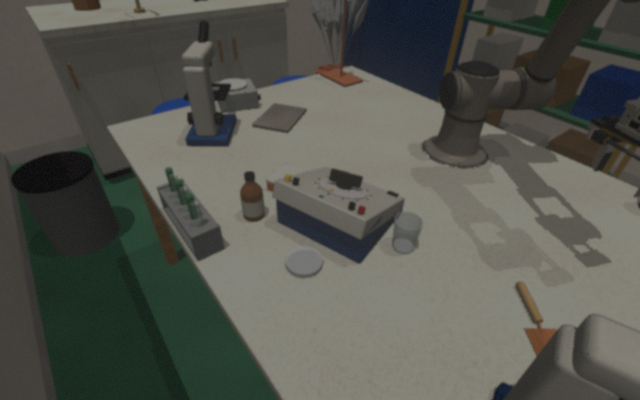

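View pics/a_top.png

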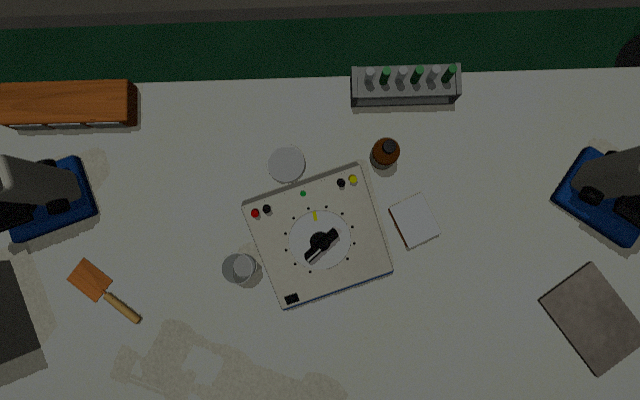

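View pics/a_wrist.png

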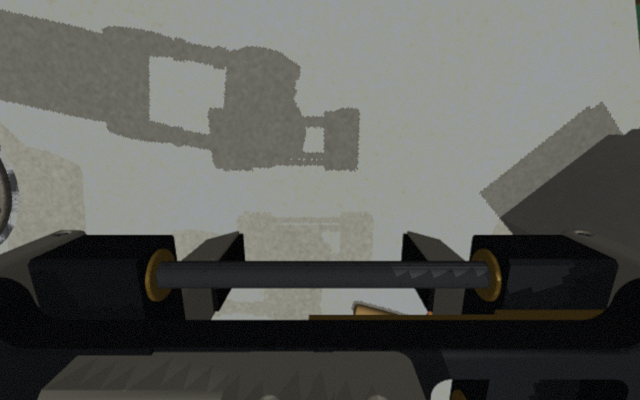

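```bash
python3 - <<'E'
import cv2
im=cv2.imread("pics/a_top.png")[150:310,220:420]; cv2.imwrite("pics/a_topz.png",cv2.resize(im,None,fx=3.7,fy=3.7,interpolation=cv2.INTER_CUBIC))
im=cv2.imread("pics/a_scene.png")[130:240,280:420]; cv2.imwrite("pics/a_scz.png",cv2.resize(im,None,fx=5,fy=5,interpolation=cv2.INTER_CUBIC))
E
```

```text
(no output)
```

View pics/a_topz.png

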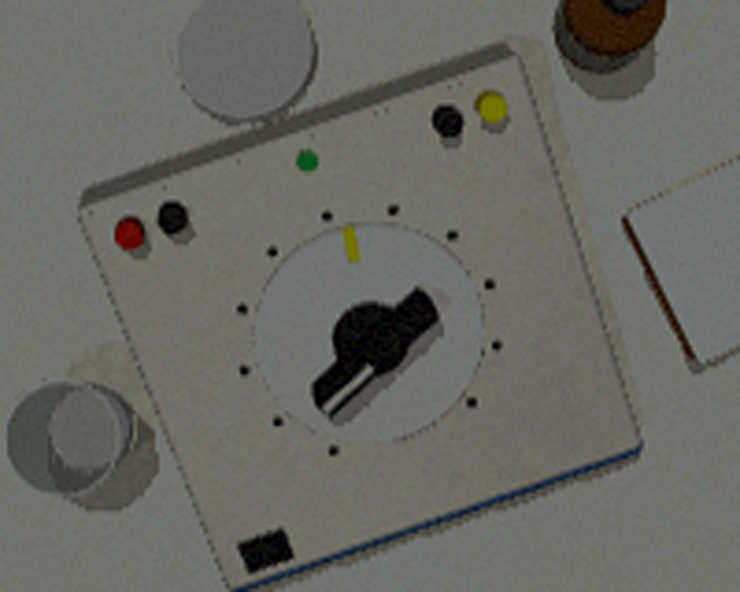

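View pics/a_scz.png

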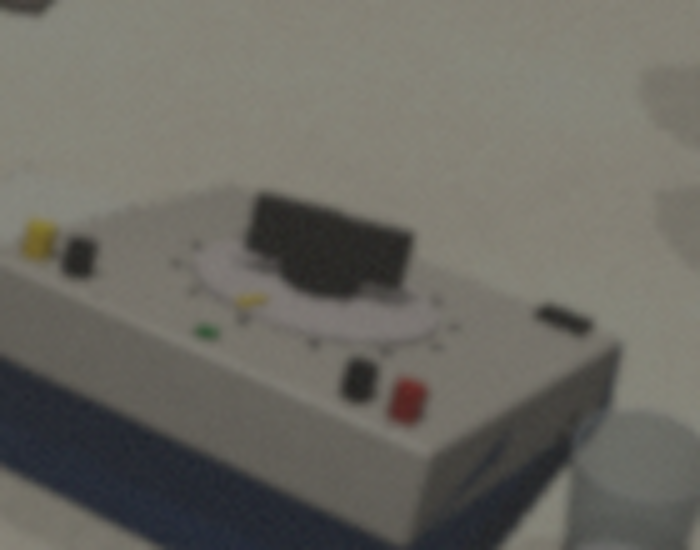

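The scene shows the supply rotated about 17°. In the top view the ring centre is near (319,240), the mark near (315,216) and the pointer end near (311,259). I'll fit the panel frame from the 11 ticks around the ring.

```bash
cat > h.py <<'E'
import numpy as np, cv2
from scipy.spatial.transform import Rotation as R
from scipy.optimize import least_squares
def proj(cal,P):
    f=200/np.tan(np.radians(cal["vfov"])/2)
    K=np.array([[f,0,cal["cx"]],[0,f,cal["cy"]],[0,0,1]])
    return cv2.projectPoints(np.atleast_2d(np.asarray(P,float)),cal["rvec"],cal["tvec"],K,None)[0][:,0]
def Rp(yaw): # panel frame: z out tilted towards robot by 20deg
    return R.from_euler("z",yaw).as_matrix()@R.from_euler("y",-np.radians(20)).as_matrix()
def ray(cal,uv):
    f=200/np.tan(np.radians(cal["vfov"])/2)
    Rc=R.from_rotvec(cal["rvec"]).as_matrix()
    d=Rc.T@np.array([(uv[0]-cal["cx"])/f,(uv[1]-cal["cy"])/f,1]); return -Rc.T@cal["tvec"],d
def onpanel(cal,uv,A,Rm,h):
    o,d=ray(cal,uv); n=Rm[:,2]; s=(h-n@(o-A))/(n@d); return Rm.T@(o+s*d-A)
E
python3 - <<'E'
from h import *
from cell import robot
cal=robot.calibration("top")
z=np.array([(333,451),(278,422),(244,370),(242,309),(272,252),(326,216),(393,210),(452,235),(489,284),(496,345),(471,402)],float)
px=(z+.5)/3.7-.5+[220,150]
ang=2.53-np.arange(11)*.506
def f(p,full=False):
    A=np.array([p[0],p[1],.1]);L=np.c_[p[3]*np.cos(ang),p[3]*np.sin(ang),0*ang]
    return (proj(cal,A+L@Rp(p[2]).T)-px).ravel()
c,d=ray(cal,(319,240)); g=c+d*(.1-c[2])/d[2]; print("guess",g)
for y0 in(-.3,.3):
    s=least_squares(f,[g[0],g[1],y0,.075]); print(s.x,s.cost,np.round(f(s.x),1))
A=np.array([*s.x[:2],.1]);Rm=Rp(s.x[2])
for n,u,h in[("mark",(350,244),.005),("tip",(333,407),.046),("line in",(373,370),.046),("barend",(428,297),.046)]:
    u=(np.array(u)+.5)/3.7-.5+[220,150]; q=onpanel(cal,u,A,Rm,h); print(n,q,np.hypot(*q[:2]),2.53-np.arctan2(q[1],q[0]))
sc=robot.calibration("scene")
for n,r,a,h in[("axis",0,0,.0),("mark",.058,0,.005)]: print(n,proj(sc,A+Rm@[r,0,h])/[640,400])
E
```

```text
guess [0.56502712 0.03815301 0.1       ]
[0.56546843 0.03741428 0.31283685 0.07412169] 0.08660906999492245 [ 0.  -0.2 -0.1 -0.1  0.1  0.1 -0.1 -0.1 -0.1  0.1  0.2  0.  -0.1 -0.1
 -0.1 -0.   0.1  0.1  0.   0.   0.1 -0. ]
[0.56546843 0.03741428 0.31283685 0.07412169] 0.08660906999491498 [ 0.  -0.2 -0.1 -0.1  0.1  0.1 -0.1 -0.1 -0.1  0.1  0.2  0.  -0.1 -0.1
 -0.1 -0.   0.1  0.1  0.   0.   0.1 -0. ]
mark [ 0.05571508 -0.00713253  0.005     ] 0.05616976624902521 2.657325323567678
tip [-0.01645238  0.03077345  0.046     ] 0.03489536195705094 0.4682381198515615
line in [-0.0037868   0.00331405  0.046     ] 0.005032176889346393 0.10732793885367053
barend [ 0.02546396 -0.03803721  0.046     ] 0.0457738201605019 3.5108702891219536
axis [[0.53512089 0.46925262]]
mark [[0.51838853 0.47506504]]
```

```bash
cat >> h.py <<'E'
A=np.array([.56547,.03741,.1]); YAW=.31284; Rm=Rp(YAW); N=Rm[:,2]
def baryaw(sel): 
    p=2.53-sel; return np.arctan2(np.sin(p)*np.cos(np.radians(20)),np.cos(p))+YAW
def tcp(out,drop,ext=0): return A+N*(out+ext)-[0,0,drop]
def delta(o,P,yaw=None):
    M=R.from_euler("xyz",o["tool_rot"]).as_matrix()
    s=M.T@(np.asarray(P)-o["tool_pos"])*1000
    cur=np.arctan2(M[1,0],M[0,0])
    t=None if yaw is None else -np.degrees((yaw-cur+np.pi)%(2*np.pi)-np.pi)
    return np.round(s,1),t
E
python3 - <<'E'
from h import *
from cell import robot
o=robot.observe()
P=tcp(.036,.012); print(P, N, np.degrees(baryaw(.43)))
print(delta(o,P+[0,0,.1],baryaw(.43)), delta(o,P,baryaw(.43)))
E
```

```text
[0.55375489 0.03362061 0.12182893] [-0.32541964 -0.10526081  0.93969262] 139.82180399420054
(array([-503.5, -292. ,    4.9]), np.float64(18.819079598970834)) (array([-503.5, -292. ,  104.9]), np.float64(18.819079598970834))
```

```bash
python3 -m pendant '[[[-504,-292,5],19],[[-504,-292,5],19],[[-504,-292,5],19],[[-504,-292,5],19],[[-504,-292,5],19],[[-504,-292,5],19],[[-504,-292,5],19],[[-504,-292,5],19],[[-504,-292,5],19],[[-504,-292,5],19]]' 0.5 10
```

```text
time: 1.58
tool_pos: [0.4519, 0.1613, 0.2234]
tool_rot: [3.141, 0.0, 2.437]
contact_force: [-0.1, 0.3, 0.4]
opening: 0.0459
```

```bash
python3 - <<'E'
from h import *
from cell import robot
o=robot.observe()
P=tcp(.036,.012); print(delta(o,P+[0,0,.08],baryaw(.43)))
E
```

```text
(array([-160.3,  -31.3,   21.6]), np.float64(-0.19144953820416852))
```

```bash
python3 -m pendant '[[[-160,-31,22],0],[[-160,-31,22],0],[[-160,-31,22],0],[[-160,-31,22],0],[[-160,-31,22],0],[[-160,-31,22],0],[[-160,-31,22],0]]' && python3 - <<'E'
from h import *
from cell import robot
o=robot.observe()
P=tcp(.036,.012); print(o["qpos"],delta(o,P,baryaw(.43)))
im=robot.read_camera("wrist"); cv2.imwrite("pics/b_w.png",im[:,:,::-1]); cal=robot.calibration("wrist")
for n,Q in [("axis46",A+N*.046),("mark",A+Rm@[.058*np.cos(-.127),.058*np.sin(-.127),.005]),("ptr",A+Rm@[.04*np.cos(2.1),.04*np.sin(2.1),.046])]: print(n,proj(cal,Q))
for q in ["selector_pointer","preset_mark"]: print([ (np.array(r["xy"])*[640,400],r["p"]) for r in robot.find_in("wrist",q)[:1]])
E
```

```text
time: 2.17
tool_pos: [0.5533, 0.0341, 0.2012]
tool_rot: [3.141, -0.001, 2.436]
contact_force: [0.1, 1.1, -0.1]
opening: 0.0462
[-7.70506407e-02  4.16696252e-01  1.48278945e+00  7.83055538e-04
  1.24249741e+00 -9.42867646e-01] (array([-0.8, -0.1, 79.3]), np.float64(-0.22861031757641134))
axis46 [[317.57425059 215.69595244]]
mark [[380.02753512 255.1298689 ]]
ptr [[320.14856114 163.61811198]]
[(array([327.808, 210.48 ]), 0.74)]
[(array([347.52, 194.  ]), 0.83)]
```

View pics/b_w.png

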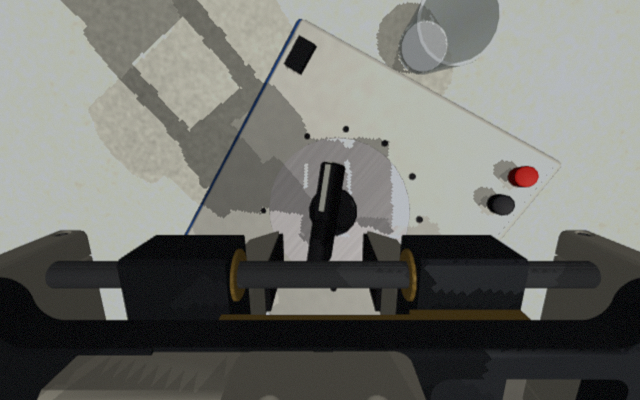

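```bash
python3 - <<'E'
import cv2
im=cv2.imread("pics/b_w.png")[110:280,240:430]; cv2.imwrite("pics/b_wz.png",cv2.resize(im,None,fx=4,fy=3.5 and 3.5,interpolation=cv2.INTER_CUBIC) if 0 else cv2.resize(im,None,fx=3.5,fy=3.5,interpolation=cv2.INTER_CUBIC))
E
```

```text
(no output)
```

View pics/b_wz.png

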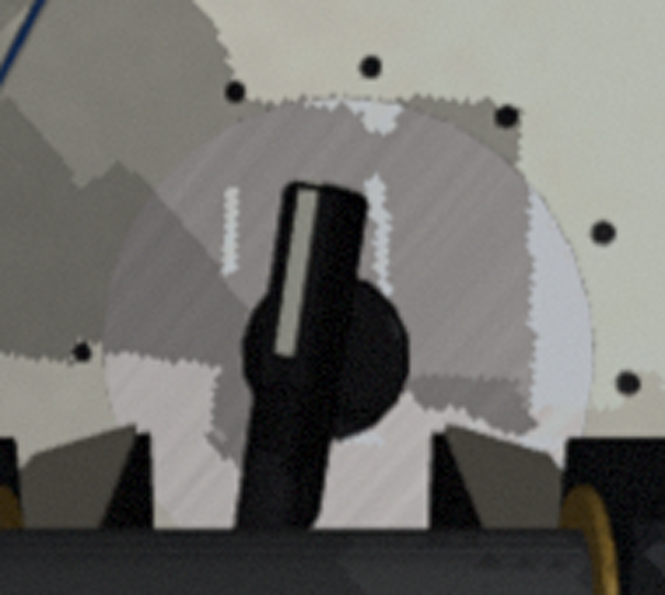

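```bash
python3 - <<'E'
from h import *
from cell import robot
cal=robot.calibration("wrist")
c=lambda z:(np.array(z)+.5)/3.5-.5+[240,110]
for z in [(83,352),(235,92),(371,67),(506,117),(602,233),(628,383)]:
    q=onpanel(cal,c(z),A,Rm,0); print(q,np.hypot(*q[:2]),(2.53-np.arctan2(q[1],q[0]))/.506)
a,b=[onpanel(cal,c(z),A,Rm,.046) for z in[(308,190),(285,355)]]
print(a,b,2.53-np.arctan2(*(a-b)[[1,0]]),2.53-np.arctan2(a[1],a[0]))
E
```

```text
[-5.81896754e-02 -4.08726481e-02  6.62622216e-18] 0.07110985645495636 9.998528129795083
[-5.86287884e-02  4.37373211e-02  1.17046066e-17] 0.07314566348047204 0.05799648298303191
[-3.03830187e-02  6.79700019e-02  3.90077367e-17] 0.07445165532264053 1.0649053405633786
[5.72085628e-03 7.51617973e-02 4.10129557e-17] 0.0753792012069283 2.0457926508788074
[ 4.09418818e-02  6.40947464e-02 -4.56908937e-18] 0.07605507350720586 3.0190606364087964
[ 6.66733075e-02  3.75163391e-02 -3.53649063e-17] 0.0765036314935467 3.9870888382215033
[-0.0148461  0.0378509  0.046    ] [0.00061308 0.00494381 0.046     ] 0.520020771994504 0.5854170841475166
```

```bash
python3 -m pendant '[[[-1,-0.5,40],4],[[-1,-0.5,60],4],[[-1,-0.5,70],4],[[-1,-0.5,79],4],[[-1,-0.5,79],4]]' && python3 -m pendant '[[[0,0,0],0],[[0,0,0],0],[[0,0,0],0]]' 0.31 5 && python3 - <<'E'
from h import *
from cell import robot
im=robot.read_camera("wrist"); cv2.imwrite("pics/c_w.png",im[:,:,::-1])
im=robot.read_camera("scene")[120:260,250:450]; cv2.imwrite("pics/c_s.png",cv2.resize(im[:,:,::-1],None,fx=3.5,fy=3.5))
E
```

```text
time: 2.73
tool_pos: [0.5531, 0.0349, 0.1221]
tool_rot: [3.142, -0.001, 2.37]
contact_force: [0.7, 0.2, -0.2]
opening: 0.0457
time: 2.98
tool_pos: [0.5538, 0.035, 0.1233]
tool_rot: [3.14, 0.001, 2.371]
contact_force: [0.6, 0.2, -0.6]
opening: 0.0312
```

View pics/c_w.png

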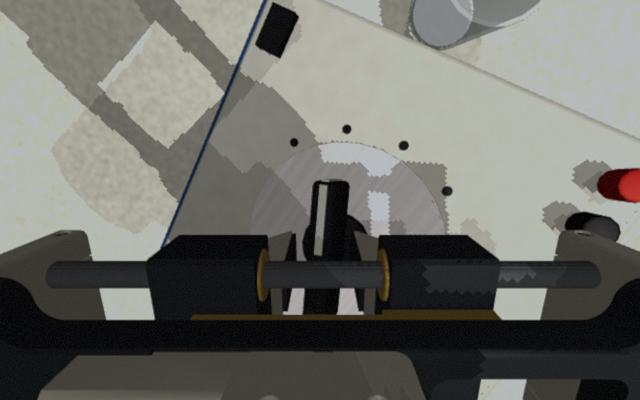

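View pics/c_s.png

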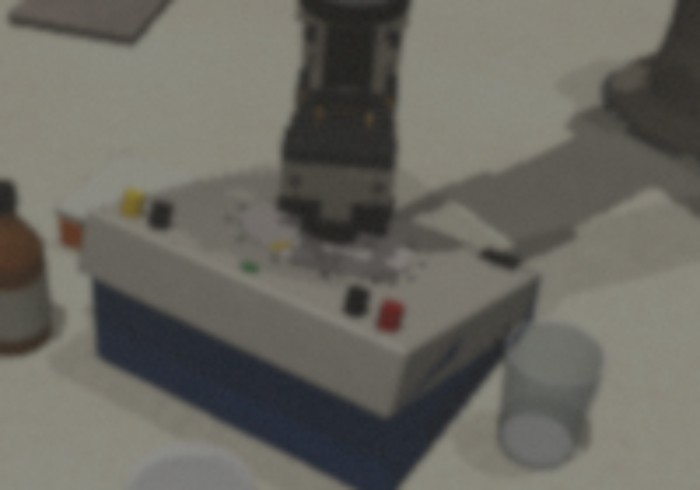

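The fork straddles the bar: the bar is centred near column 328 between the fingers, with no contact force. Next I turn clockwise.

```bash
python3 -m pendant '[[[0,0,0],5],[[0,0,0],10],[[0,0,0],15],[[0,0,0],20],[[0,0,0],25],[[0,0,0],30],[[0,0,0],35],[[0,0,0],40]]' && python3 - <<'E'
from h import *
from cell import robot
o=robot.observe();print(o["contact_force"],o["torque"],o["qpos"][5])
im=robot.read_camera("wrist"); cv2.imwrite("pics/d_w.png",im[:,:,::-1])
E
```

```text
time: 3.75
tool_pos: [0.5544, 0.0352, 0.1239]
tool_rot: [3.138, -0.001, 1.668]
contact_force: [1.2, 0.9, 1.1]
opening: 0.0283
[1.20776724 0.91686704 1.1049936 ] [ 0.34308603 -0.17153539  0.2058827 ] -0.17328225492244406
```

View pics/d_w.png

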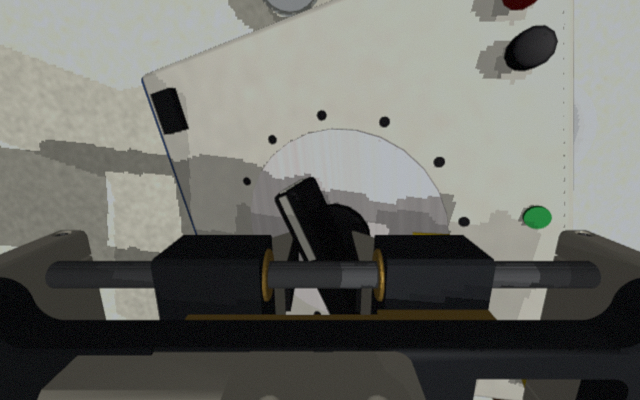

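The bar lags the fork by about 25°, and the torque shows it is in contact, so I keep turning.

```bash
python3 -m pendant '[[[0,0,1],6],[[0,0,1],12],[[0,0,1],18],[[0,0,1],24],[[0,0,1],30],[[0,0,1],36],[[0,0,1],42],[[0,0,1],48],[[0,0,1],54],[[0,0,1],60]]' && python3 - <<'E'
from h import *
from cell import robot
o=robot.observe();print(o["contact_force"],o["torque"],o["qpos"][5])
im=robot.read_camera("wrist"); cv2.imwrite("pics/e_w.png",im[:,:,::-1])
E
```

```text
time: 4.63
tool_pos: [0.5541, 0.035, 0.1234]
tool_rot: [3.14, -0.003, 0.613]
contact_force: [-2.7, -0.9, 2.5]
opening: 0.0286
[-2.70020991 -0.91716003  2.49897939] [-0.01344269  0.40358194  0.17282288] 0.8818174830485883
```

View pics/e_w.png

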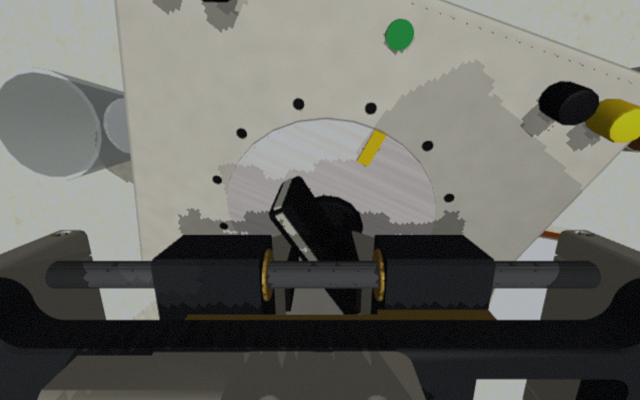

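```bash
python3 -m pendant '[[[0,0,0.5],4],[[0,0,0.5],8],[[0,0,0.5],12],[[0,0,0.5],16],[[0,0,0.5],20],[[0,0,0.5],22],[[0,0,0.5],22],[[0,0,0.5],22]]' 0.21 8 && python3 - <<'E'
from h import *
from cell import robot
o=robot.observe();print(o["contact_force"],o["torque"],o["qpos"][5])
im=robot.read_camera("wrist"); cv2.imwrite("pics/f_w.png",im[:,:,::-1])
E
```

```text
time: 5.35
tool_pos: [0.5542, 0.0349, 0.1233]
tool_rot: [3.141, -0.004, 0.227]
contact_force: [-1.9, 1.2, 3.9]
opening: 0.0194
[-1.94657241  1.16039549  3.85763295] [-0.04931546  0.29689239  0.1158036 ] 1.268226573832787
```

View pics/f_w.png

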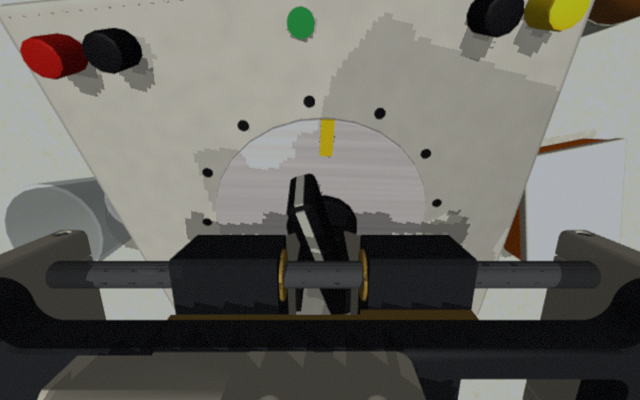

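```bash
python3 - <<'E'
from h import *
from cell import robot
cal=robot.calibration("wrist"); o=robot.observe()
tk=[(207,173),(243,126),(309,102),(380,113),(425,154),(436,203),(207,222)]; k=[3,4,5,6,7,8,2]
ang=2.53-.506*np.array(k); 
f=lambda p:(proj(cal,np.array([p[0],p[1],.1])+np.c_[.0741*np.cos(ang),.0741*np.sin(ang),0*ang]@Rp(p[2]).T)-tk).ravel()
s=least_squares(f,[A[0],A[1],YAW]);print(s.x,np.round(s.fun,1))
A2=np.array([s.x[0],s.x[1],.1]);R2=Rp(s.x[2])
for z in [(329,121),(326,157),(327.5,138)]:
    q=onpanel(cal,z,A2,R2,.005);print(q,np.hypot(*q[:2]),2.53-np.arctan2(q[1],q[0]))
print((o["tool_pos"]-A)@N,Rm.T@(o["tool_pos"]-A))
for p in(2.5,2.6,2.7): print(p,baryaw(p))
E
```

```text
[0.56640088 0.03819972 0.31237506] [ 0.  -0.2 -0.3 -0.1 -0.1 -0.3 -0.5  0.6  0.6 -0.1  0.6  0.1 -0.3  0.2]
[ 0.06502812 -0.00932766  0.005     ] 0.06569369636178864 2.672468574876096
[ 0.04517341 -0.00631734  0.005     ] 0.04561299661343653 2.6689452939894025
[ 0.05602161 -0.00791788  0.005     ] 0.05657838841792652 2.6704062052682596
0.025771842808481868 [-0.0028557   0.0011174   0.02577184]
2.5 0.34103176781638417
2.6 0.24704895666105056
2.7 0.1529129136015153
```

```bash
python3 -m pendant '[[[0,0,1],1],[[0,0,2],2],[[0,0,3],2],[[0,0,3],2],[[0,0,3],2],[[0,0,3],2]]' 0.1 12 && python3 - <<'E'
from h import *
from cell import robot
o=robot.observe();print(o["contact_force"],o["torque"],o["qpos"][5],Rm.T@(o["tool_pos"]-A))
im=robot.read_camera("wrist"); cv2.imwrite("pics/g_w.png",im[:,:,::-1])
E
```

```text
time: 5.9
tool_pos: [0.5546, 0.0351, 0.1218]
tool_rot: [3.141, -0.006, 0.192]
contact_force: [-4.4, 1.2, 12.6]
opening: 0.0146
[-4.40002923  1.22088841 12.64057989] [0.21809199 0.88524499 0.2210377 ] 1.302350500341109 [-0.00293407  0.00112639  0.0242938 ]
```

View pics/g_w.png

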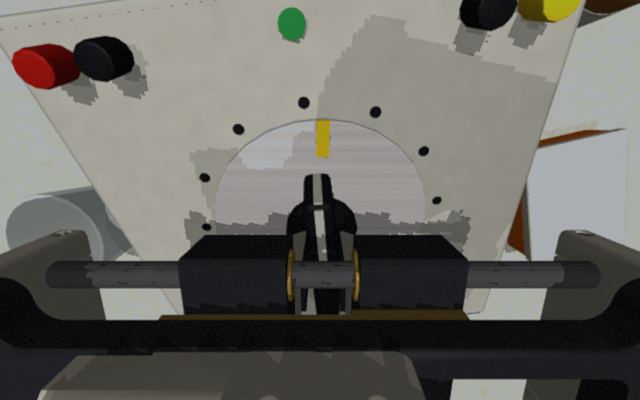

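```bash
python3 -m pendant '[[[0,0,0],0],[[0,0,0],0]]' 0.1 30 && python3 -m pendant '[[[-0.5,0.1,-1.3],0],[[-1,0.1,-2.6],0],[[-1.4,0.2,-3.8],0],[[-1.4,0.2,-3.8],0]]' && python3 - <<'E'
from h import *
from cell import robot
o=robot.observe();print(o["contact_force"],o["contact_force"]@N,o["torque"],Rm.T@(o["tool_pos"]-A))
E
```

```text
time: 6.12
tool_pos: [0.5545, 0.0352, 0.122]
tool_rot: [3.141, -0.006, 0.193]
contact_force: [-3.0, 0.4, 6.2]
opening: 0.0141
time: 6.45
tool_pos: [0.5532, 0.0348, 0.1256]
tool_rot: [-3.142, -0.006, 0.194]
contact_force: [1.0, 1.2, -1.9]
opening: 0.0143
[ 1.03798069  1.24847545 -1.88844271] -2.243750518926431 [ 0.4215686  -0.06722323  0.14155531] [-0.00293296  0.00131026  0.028327  ]
```

```bash
python3 -m pendant '[[[-0.7,0.1,-1.9],0],[[-1.4,0.2,-3.8],0],[[-1.4,0.2,-3.8],0]]' && python3 - <<'E'
from h import *
from cell import robot
o=robot.observe();print(o["contact_force"],o["contact_force"]@N,o["torque"],Rm.T@(o["tool_pos"]-A))
im=robot.read_camera("wrist"); cv2.imwrite("pics/h_w.png",im[:,:,::-1])
im=robot.read_camera("scene")[120:260,250:450]; cv2.imwrite("pics/h_s.png",cv2.resize(im[:,:,::-1],None,fx=3.5,fy=3.5))
E
```

```text
time: 6.7
tool_pos: [0.5518, 0.0344, 0.1297]
tool_rot: [-3.142, -0.006, 0.194]
contact_force: [1.1, 1.5, -1.1]
opening: 0.014
[ 1.12114742  1.54614812 -1.10092055] -1.562119111787819 [ 0.39891121 -0.02003684  0.19032128] [-0.00294248  0.00131294  0.03265751]
```

View pics/h_w.png

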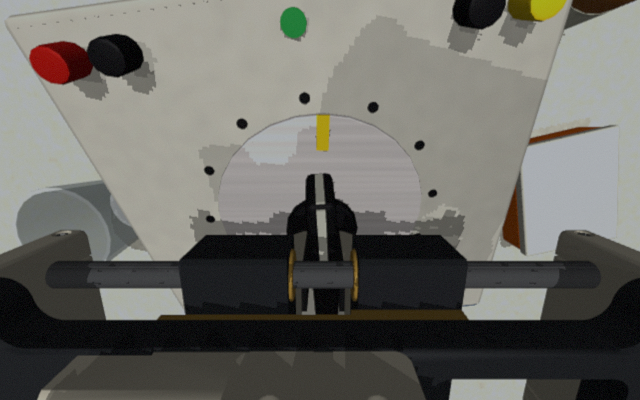

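View pics/h_s.png

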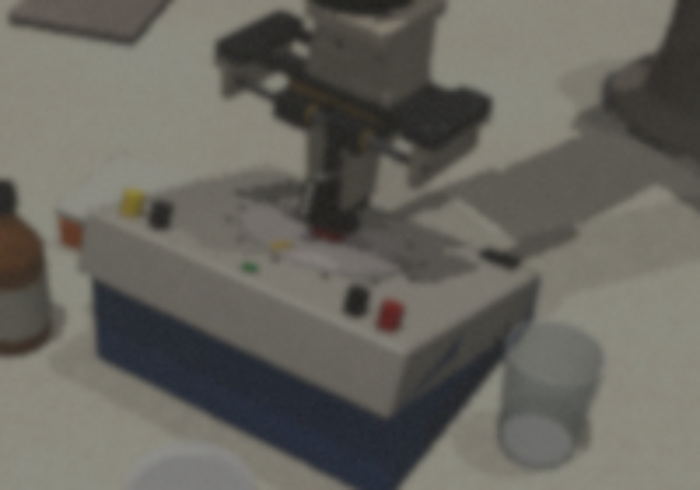

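The catch let go at the mark. The red collar shows under the knob in the scene crop at (328,235), and the bar has kept its place in the wrist view. I continue to the stop.

```bash
python3 -m pendant '[[[-0.9,0.1,-2.5],0],[[-1.8,0.2,-5],0],[[-2.6,0.3,-7.1],0],[[-3.2,0.4,-9],0],[[-3.2,0.4,-9],0],[[-3.2,0.4,-9],0]]' && python3 - <<'E'
from h import *
from cell import robot
o=robot.observe();print(o["contact_force"],o["contact_force"]@N,o["torque"],Rm.T@(o["tool_pos"]-A))
im=robot.read_camera("wrist"); cv2.imwrite("pics/i_w.png",im[:,:,::-1])
im=robot.read_camera("scene")[120:260,250:450]; cv2.imwrite("pics/i_s.png",cv2.resize(im[:,:,::-1],None,fx=3.5,fy=3.5))
E
```

```text
time: 7.3
tool_pos: [0.5489, 0.0336, 0.1373]
tool_rot: [-3.141, -0.006, 0.193]
contact_force: [7.8, 2.1, -15.6]
opening: 0.0138
[  7.75700376   2.10674506 -15.57114658] -17.378130575514067 [ 0.62396135 -1.10985019  0.26763649] [-0.00313949  0.00144722  0.04087741]
```

View pics/i_s.png

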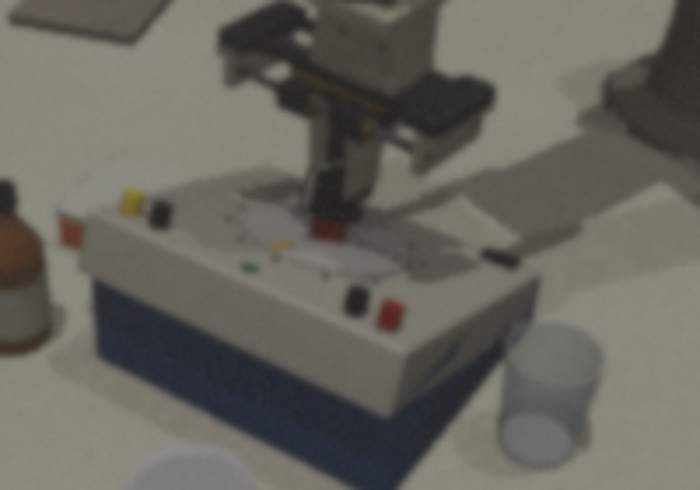

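It has travelled 16.6 mm and the stop is felt at 17 N. I release and retreat upward.

```bash
python3 -m pendant '[[[0,0,0],0],[[0,0,0],0],[[0,0,0],0],[[0,0,0],0],[[0,0,0],0],[[0,0,0],0]]' 0.5 && python3 -m pendant '[[[0,0,-15],0],[[0,0,-40],0],[[0,0,-70],0],[[0,0,-100],0],[[0,0,-100],0],[[0,0,-100],0]]' && python3 - <<'E'
from h import *
from cell import robot
o=robot.observe();print(o["contact_force"],o["qvel"])
im=robot.read_camera("wrist"); cv2.imwrite("pics/j_w.png",im[:,:,::-1])
im=robot.read_camera("scene")[120:260,250:450]; cv2.imwrite("pics/j_s.png",cv2.resize(im[:,:,::-1],None,fx=3.5,fy=3.5))
E
```

```text
time: 7.9
tool_pos: [0.5489, 0.0335, 0.1377]
tool_rot: [-3.141, -0.006, 0.193]
contact_force: [0.6, 0.2, -0.2]
opening: 0.0445
time: 8.4
tool_pos: [0.5491, 0.0333, 0.2396]
tool_rot: [3.141, -0.01, 0.193]
contact_force: [-0.6, 0.3, -0.4]
opening: 0.0457
[-0.58556655  0.34795514 -0.40132953] [ 0.00030696  0.04035285  0.06068004 -0.00055962 -0.01341966  0.00052947]
```

View pics/j_w.png

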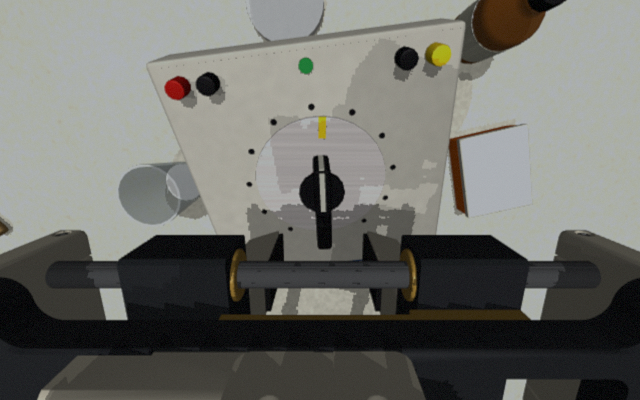

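View pics/j_s.png

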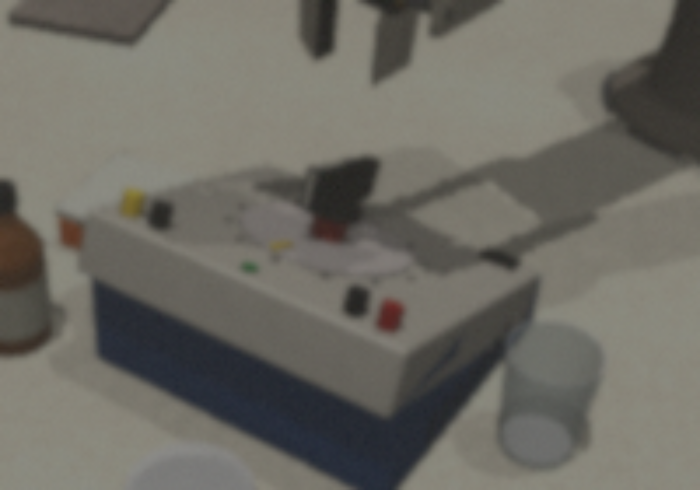

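The pointer (322,160) lines up with the yellow mark (322,128). The collar shows fully, the gripper is clear, and the neighbouring objects look unmoved.

```bash
python3 -m pendant '[[[0,0,0],0],[[0,0,0],0],[[0,0,0],0]]' && python3 -c "
from cell import robot
print(robot.hand_in())"
```

```text
time: 8.75
tool_pos: [0.5473, 0.0333, 0.2358]
tool_rot: [-3.14, -0.002, 0.193]
contact_force: [0.2, -0.3, 0.8]
opening: 0.0462
the job is handed in; nothing more can be done
None
```

I turned the selector clockwise to the yellow mark, pulled it out until it reached its stop, and let go. The job was handed in at about 8.8 s, with no verdict reported.

- **Turning:** I straddled the bar with half-closed fingers and turned it about 120°, then gripped it lined up with the mark.
- **Pulling:** The catch gave on the first pull, right at the mark, so no searching was needed. The tool travelled 16.6 mm along the axis and met a firm stop at about 17 N.
- **Last checks:** The pointer lines up with the mark and the red collar shows fully. The gripper is about 10 cm clear with contact force near zero. The beaker, slide box, dish and bottle look unmoved; I judged that by eye, without measuring.
- **Disagreements:** The scene camera's network reading of the mark was about 10 pixels off what the picture showed, and I ignored it. Panel positions from the top and wrist cameras differed by 1–2 mm. The first estimates of the selector's start angle ranged from 0.41 to 0.52 rad; neither difference affected the result.

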